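# Shut the gas at the bench valve box

### The job

Shut off the gas at the bench valve box: slide the box's metal cover all the way aside along its guides, off the valves and over the fixed deck, without lifting it out, then push the yellow gas handle round until it stands fully shut, square across its pipe against its stop. Leave the blue air handle open and everything standing around the box where it is.

Things in the scene. Friction and masses are not known exactly. Their poses are not given: they have to be found in the camera images.
- valve_box: Grey metal box bolted to the bench, 268 mm (its x) by 280 mm (its y); origin at the centre of its underside. Its -y half is an open bay with two ball valves on pipes along y; its +y half is a fixed deck, 97 mm high. The cover rides on ledges 100 mm high along both long walls, between thin guide strips; these and the end walls (stops of the travel, inner faces at y = +-136 mm) are 112 mm high.
- bay (a point): Middle of the open valve bay at the height of its rim (100 mm): x = 0, y = -71 mm in the box's frame. The opening is 240 mm along the box's x by 130 mm along y. Copper pipes leave the box at 45 mm height and reach y = -180 mm and, with gauges 81 mm high, y = +205 mm.
- cover: Loose metal sliding cover, about 0.5 kg: a plate 258 mm (x) by 134 mm (y), 4 mm thick, top 104 mm above the bench. Origin at the centre of its underside, axes as the box's. Starts over the bay, at y = -68 to -52 mm in the box's frame; slides towards the box's +y to the end stop, at y = +69 mm, over the deck. Only its weight holds it; friction 2 to 8 N.
- cover_bar (a point): Centre of the black finger bar on top of the cover, near its +y edge: 110 mm along x, 12 mm along y, 20 mm tall above the plate; this point is 52 mm towards +y from the cover's origin and 14 mm above its underside.
- gas_lever (a joint): Angle of the yellow gas handle: 0 = fully open, pointing along its pipe in the box's +y direction; it grows clockwise as seen from above and reads 1.571 at its stop, fully shut, pointing across the pipe in the box's +x direction. Starts between 0 and 0.5. Stiff: takes about 4 to 6 N at the sleeve and stays where it is left.
- gas_hub (a point): The yellow handle's turning axis (vertical), at mid-height of the handle, 80 mm above the bench. It is at y = -100 mm in the box's frame and either x = -65 mm or x = +30 mm (the two valves may be swapped). The brass valve body below it reaches 15 mm either side of the pipe's axis and up to 60 mm height; a stem nut rises to 87 mm.
- gas_tip (a point): Middle of the free end of the yellow handle, 68 mm from its axis. The yellow sleeve runs from 22 to 68 mm from the axis, is 16 mm wide and 12 mm tall, from 74 to 86 mm above the bench; its underside is clear of the pipe (top at 53 mm).
- air_lever (a joint): Angle of the blue air handle, the same in shape and motion as the yellow one. Starts open, between 0 and 0.1; to be left so.
- air_hub (a point): Turning axis of the blue handle at its mid-height, 80 mm above the bench, in the valve place that the yellow one does not have.
- air_tip (a point): Middle of the free end of the blue handle, 68 mm from its axis.
- dropper_bottle: Small loose amber bottle with a cream cap and white dropper bulb, 48 mm across, 114 mm tall, beside the box's -y end. Origin at the centre of its underside, as for all the loose things around the box.
- vial: Loose glass vial with a white cap, 28 mm across, 58 mm tall, beside the box's -y end.
- tumbler: Loose glass tumbler, 72 mm across, 95 mm tall, beside the box's +y end.
- canister: Loose white jar, 72 mm across, 115 mm tall, behind the box (+x side).
- reagent_bottle: Loose amber bottle, 72 mm across, 150 mm tall, behind the box (+x side).
- cork_ring: Loose cork ring lying flat, 90 mm across, 28 mm tall, beside the box's +y end.
- spatula: Loose steel lab spatula with a black grip, lying flat, 180 mm long, 12 mm wide, beside the box's -y end.

How it is judged:
On the way, in this order (a step that is already met when the one before it is completed fails the run):
1. the cover is slid aside over the deck, to within 19 mm of its end stop (y of cover in the frame of valve_box above 0.05 m), for 0.2 s.
2. the yellow gas handle is pushed fully shut (value of joint gas_lever above 1.5 rad), for 0.2 s.
At the end, for the whole second after the job is handed in: The cover lies flat in its guides over the deck, within 19 mm of its end stop and at rest; the yellow gas handle stands within 4 degrees of its shut stop; the blue air handle is still open (under 0.2 rad) (y of cover in the frame of valve_box above 0.05 m and z of cover in the frame of valve_box between 0.096 and 0.104 m and angle between cover's own z axis and vertical below 0.03 rad and linear speed of cover below 0.01 m/s and value of joint gas_lever above 1.5 rad and velocity of joint gas_lever below 0.05 rad/s and value of joint air_lever below 0.2 rad); the robot touches nothing.
It fails at once if the cover is lifted or tipped out of its guides (more than 8 mm up or 5 degrees) (z of cover in the frame of valve_box above 0.108 m or angle between cover's own z axis and vertical above 0.09 rad).
It fails at once if the blue air handle is turned away from open (value of joint air_lever above 0.2 rad).
It fails at once if something standing around the box is moved by more than 20 mm, lifted or knocked over (distance of any of dropper_bottle, vial, tumbler, canister, reagent_bottle, cork_ring, spatula from where it was at the start of the episode above 0.02 m or angle between any of dropper_bottle, vial, tumbler, canister, reagent_bottle's own z axis and vertical above 0.5 rad).
It also fails if it takes over 48 s, if anything falls off the work surface, if the arm or the gripper's body presses on something with over 40 N, if the wrist force passes 120 N, or if a joint passes its speed limit or range.

### The arm

A 6-joint arm with a two-finger parallel gripper is mounted at the origin on the work surface. World frame = base frame: x ahead of the robot, y to its left, z up, the work surface at z = 0. Lengths are in m, angles in rad, forces in N, time in s.
With the tool pointing down it reaches from about 0.3 to 0.875 m from the base axis. Payload 6.4 kg.
Tool frame: the origin (TCP) lies where the fingers leave the gripper's body, on its centre line; the fingertips stand 64 mm ahead of it and the grasp point (between the pads) lies 45 mm ahead of it (arm.hold_point_z is the distance from the TCP to the grasp point, in m); z points along the fingers, y is the direction in which the jaws open and shut (so a half turn about z gives the same grasp; the last joint's range is limited). The gripper opens to 88 mm and grips with 3 to 60 N. Pads are 18 mm wide; open, the fingers measure 123 mm over their backs; the gripper's body (75 mm by 187 mm) begins 45 mm behind the grasp point.
Start: joints at [1.111, 0.181, 1.607, -0, 1.354, -0.206], TCP at [0.144, 0.557, 0.303] pointing down, gripper open.
Joint ranges: [-2.99, 2.99], [-0.89, 2.07], [0.3, 2.58], [-1.14, 4.28], [0, 2.63], [-3.12, 3.12]. Speed limits (rad/s): [2.57, 2.57, 3.01, 3.14, 3.14, 3.14].

### API

Orientations are given as a rotation vector (axis times angle).
In Python, from bench import arm gives the robot as it stands.
- The arm moves only by the tool step_arm, never from a script. Its argument "moves" is a list of rows, each an object of numbers: "ax", "ay", "az": the turn, a rotation vector about the world's x, y, z normalised to -1 to 1, where 1 is pi rad; "dx", "dy", "dz": the shift along the world's x, y, z normalised to -1 to 1, where 1 is 0.2 m; "claw": the opening, from 0 (shut) to 1 (fully open). In form: [{"ax": .., "ay": .., "az": .., "dx": .., "dy": .., "dz": .., "claw": ..}, ...]. A call has 1 to 12 rows; each row is the pose to reach, as a shift and turn from the pose measured when the call began, turning the shorter way round; what a row does not reach only later rows make up. A row lasts 1/8 s, in which the tool goes at most 62.5 mm and 10.7 degrees, less where a joint would pass 70% of its speed; a pose out of reach is approached as far as the arm can. A call with a number of a shift or a turn outside -1 to 1 is refused whole. A call with a gripper value outside its range is refused whole. The fingers move at their own pace and stop on an object; the grip force is fixed at half the most. Time passes only in rows, so rows that repeat a pose let the fingers close. It gives the time, the measured TCP pose, the force and the opening at its end, in the units of the state.
- arm.observe(): the state, without advancing time (a new reading comes with each control period).
- arm.grab_frame(name): name is "scene" or "top"; returns a dict with "pixels" (480x640x3 uint8, red, green, blue), "fx", "fy", "cx", "cy" (pixels), "world_from_camera" (4x4, takes a point from camera to world coordinates). Camera axes: x right, y down, z forward; pixel columns grow to the right and rows downward; lengths in m; the calibration is good to about 2 mm. A picture is of the moment at which its call begins. There is no depth.
- arm.finish_job(): hands the job in, once; it reports no verdict.
Trained networks look in a picture, given as the dict that the camera call returned (one of the last four; its "shot" number tells which), for a name from the list of things; names that differ only in an ending like _2 or _b are one class to them, and where a whole thing is asked for, a point or a joint stands for the part that bears it (a point fixed in the world has none). Each returns a list of dicts, best first, with "conf" (0 to 1); they miss things now and then, are a little off and sometimes report something else, mostly with a low value. They report only what shows in the picture. A call takes as long as a camera call.
- arm.trace(picture, query): "region" (480x640 bool, what is visible of it).
- arm.tip_of(picture, query): "position" ([x, y, z] in m, in the coordinates of the camera as it stood for that picture, good to about 4 mm: a listed point, or the origin of a listed thing).
The state is a dict: "clock": time; "joints": joint angles; "qd": joint speeds; "joint_torque": joint torques, N m; "ee_pos": TCP position; "tool_rot": TCP orientation; "ft_force": force on the tool from outside, world axes, zero at the start; "torque": the same for the moment, N m; "finger_gap": finger opening in m.
Only numpy, scipy, OpenCV 4.12 (cv2) and the standard library are available. Lean on these libraries where they do the work, as an engineer would, in place of code of your own. Each camera call takes 0.05 s, during which the arm holds its last target.

## Working session

There is one attempt and no reset: what is moved stays moved. The work goes in short steps, Python scripts to look and compute and a tool call to move; the robot and the scene stay as the last step left them, time stands still between calls to the robot, and variables do not carry over. Pictures are saved under pics/ and viewed, and the job is handed in when it is done.

Besides the shell and the picture viewer there is one more tool, called as a command line: name --argument value ..., lists and objects as JSON in quotes. step_arm: Moves the arm, as the interface text tells. Scaled input: -1 to 1 covers 0.2 m each way for a shift and pi rad each way for a turn. Its arguments: {"type":"object","properties":{"moves":{"type":"array","items":{"type":"object","properties":{"ax":{"type":"number"},"ay":{"type":"number"},"az":{"type":"number"},"dx":{"type":"number"},"dy":{"type":"number"},"dz":{"type":"number"},"claw":{"type":"number"}}}}},"required":["moves"]}

```bash
mkdir -p pics
cat > h.py <<'E'
from bench import arm
import numpy as np, cv2
def shot(n,f):
    p=arm.grab_frame(n); cv2.imwrite('pics/'+f,p['pixels'][:,:,::-1]); return p
def tip(p,q,k=1):
    out=[]
    for r in arm.tip_of(p,q)[:k]:
        T=np.array(p['world_from_camera']); w=T[:3,:3]@np.array(r['position'])+T[:3,3]
        out.append((np.round(w,4).tolist(),round(r['conf'],2)))
    return out
E
python3 - <<'E'
from h import *
s=arm.observe(); print(s)
for c in ['scene','top']:
    p=shot(c,c+'0.png')
    print(c,np.round(p['world_from_camera'],3).tolist(),p['fx'])
    for q in ['valve_box','bay','cover','cover_bar','gas_hub','gas_tip','air_hub','air_tip','dropper_bottle','vial','tumbler','canister','reagent_bottle','cork_ring','spatula']:
        print(q,tip(p,q,2))
E
```

```text
{'clock': 0.0, 'joints': array([ 1.11068601e+00,  1.81537437e-01,  1.60799170e+00, -1.63862300e-05,
        1.35379191e+00, -2.06308934e-01]), 'qd': array([ 0.00025997, -0.00028296, -0.00077445, -0.00205141, -0.00063879,
        0.00022652]), 'joint_torque': array([-2.83019566e-03, -4.33855176e+01, -3.41847110e+01,  6.99532055e-02,
        3.83046549e-02, -1.07610301e-04]), 'ee_pos': array([0.14417479, 0.55619604, 0.30181995]), 'tool_rot': array([-3.97525841e-01, -3.11578470e+00,  2.57338920e-03]), 'ft_force': array([-0.32442961,  0.43358002,  0.65168229]), 'torque': array([ 0.06009881, -0.01032183, -0.03662228]), 'finger_gap': 0.08823912611692383}
scene [[0.889, 0.336, -0.311, 0.876], [0.458, -0.672, 0.583, -0.531], [-0.014, -0.661, -0.751, 0.789], [0.0, 0.0, 0.0, 1.0]] 520.8272945700676
valve_box []
bay []
cover [([0.5062, -0.0569, 0.0998], 0.57)]
cover_bar [([0.5196, -0.0114, 0.1167], 0.67)]
gas_hub [([0.4265, -0.0863, 0.079], 0.63)]
gas_tip []
air_hub [([0.5178, -0.1106, 0.0813], 0.55)]
air_tip []
dropper_bottle []
vial [([0.5186, -0.2513, -0.0008], 0.88)]
tumbler [([0.6326, 0.23
[... 276 characters left out ...]
-0.179, -0.984, 1.27], [0.0, 0.0, 0.0, 1.0]] 522.462149149241
valve_box [([0.5177, -0.0104, 0.0019], 0.69)]
bay []
cover [([0.5054, -0.0635, 0.1031], 0.75)]
cover_bar []
gas_hub [([0.4288, -0.0859, 0.0808], 0.95), ([0.5181, -0.2525, -0.0024], 0.53)]
gas_tip [([0.69, -0.1696, -0.0004], 0.44)]
air_hub [([0.5204, -0.1116, 0.0782], 0.89), ([0.4279, -0.2291, 0.0017], 0.65)]
air_tip []
dropper_bottle [([0.4245, -0.2305, 0.0035], 0.61)]
vial [([0.5168, -0.2531, 0.0011], 0.64)]
tumbler [([0.6361, 0.229, -0.0006], 0.95)]
canister [([0.746, 0.0046, -0.003], 0.85)]
reagent_bottle [([0.6924, -0.1716, 0.0004], 0.96)]
cork_ring [([0.5067, 0.278, -0.0024], 0.62)]
spatula [([0.3044, -0.2268, 0.0026], 0.87)]
```

View pics/scene0.png

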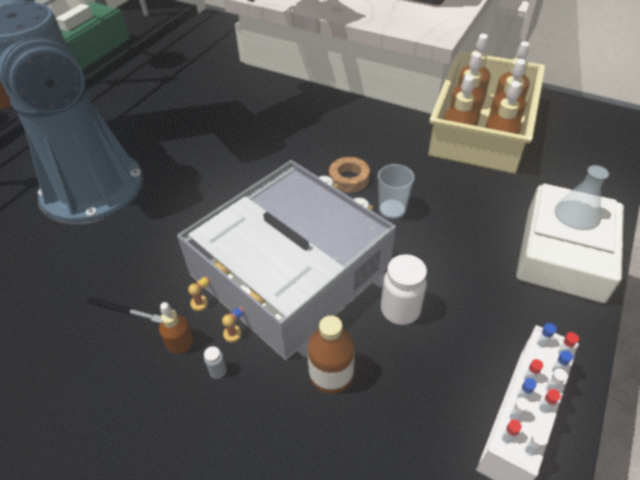

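View pics/top0.png

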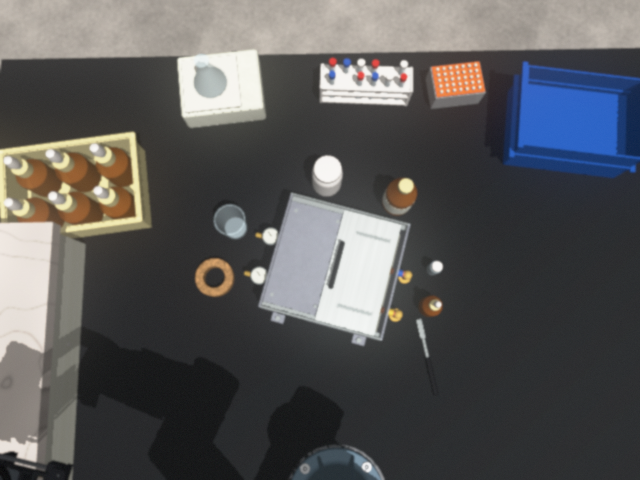

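The top view shows the box centred near (335,268), turned about -15°. The bar is at (336,264) and the cover lies over the bay, to the right. The yellow gas valve is the lower one (smaller box x), with its pipe end at (396,315). The blue air valve's pipe end is at (404,277). Next I'll refine the box pose from its top corners.

```bash
cat >> h.py <<'E'
from scipy.optimize import least_squares
from scipy.spatial.transform import Rotation as Rot
def proj(p,W):
    T=np.linalg.inv(np.array(p['world_from_camera'])); c=(T[:3,:3]@np.array(W).T).T+T[:3,3]
    return np.c_[c[:,0]/c[:,2]*p['fx']+p['cx'],c[:,1]/c[:,2]*p['fy']+p['cy']]
def b2w(pose,P):
    x,y,a=pose; P=np.atleast_2d(np.array(P,float)); c,s=np.cos(a),np.sin(a)
    return np.c_[x+c*P[:,0]-s*P[:,1],y+s*P[:,0]+c*P[:,1],P[:,2]]
C=np.array([[-.134,-.14,.112],[.134,-.14,.112],[.134,.14,.112],[-.134,.14,.112]])
def overlay(p,pose,f,polys,box=(240,180,420,350),k=4):
    im=p['pixels'][:,:,::-1].copy(); x0,y0,x1,y1=box
    im=cv2.resize(im[y0:y1,x0:x1],None,fx=k,fy=k,interpolation=cv2.INTER_CUBIC)
    for P in polys:
        q=(proj(p,b2w(pose,P))-[x0,y0]+.5)*k
        cv2.polylines(im,[q.astype(np.int32)],True,(0,0,255),1)
    cv2.imwrite('pics/'+f,im)
E
python3 - <<'E'
from h import *
p=shot('top','t1.png')
obs=[((.4275,-.0861),(-.065,-.1)),((.5192,-.1112),(.03,-.1))]
pose=np.array([.517,-.007,-.267])
overlay(p,pose,'t1o.png',[C])
q=shot('scene','s1.png')
overlay(q,pose,'s1o.png',[C],(170,150,410,370),3)
s=arm.observe(); print(Rot.from_rotvec(s['tool_rot']).as_matrix().round(3))
E
```

```text
[[-0.968  0.251  0.   ]
 [ 0.251  0.968  0.   ]
 [-0.     0.    -1.   ]]
```

View pics/t1o.png

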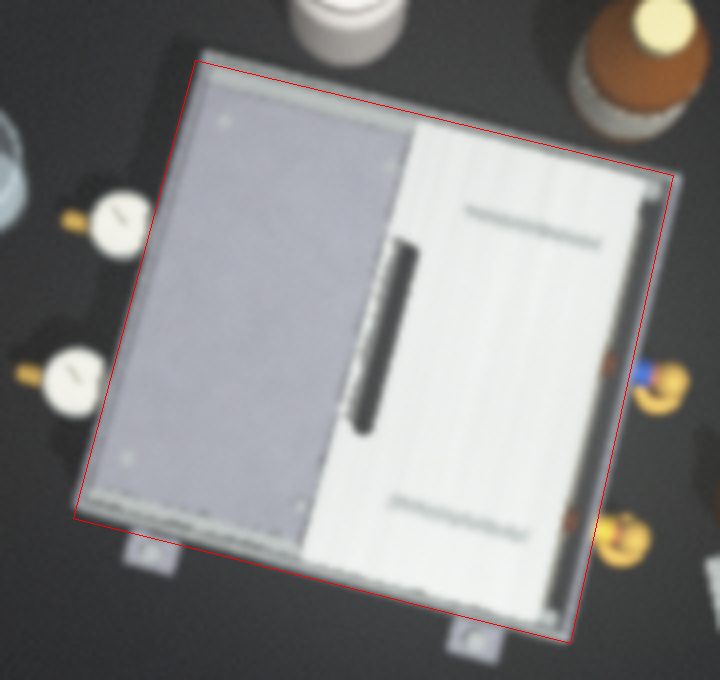

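View pics/s1o.png

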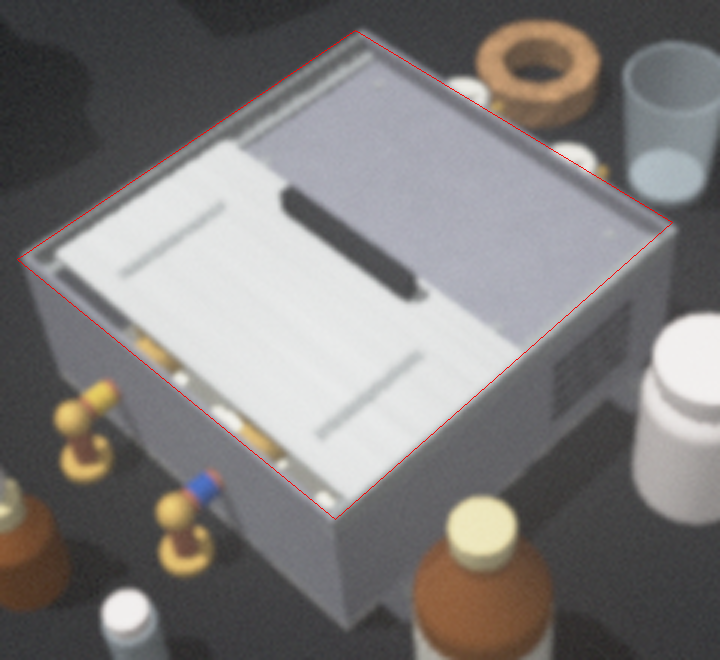

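Run:
```python
from h import *
p=arm.grab_frame('top'); q=arm.grab_frame('scene')
# C order: (-,-),(+,-),(+,+),(-,+)
ot=np.array([[571,643],[682,177],[204,50],[75,512]])/4-.5+[240,180]
os_=np.array([[18,257],[335,520],[677,230],[360,28]])/3-.5+[170,150]
f=lambda v:np.r_[(proj(p,b2w(v,C))-ot).ravel(),(proj(q,b2w(v,C))-os_).ravel()]
r=least_squares(f,[.517,-.007,-.267]); pose=r.x
print(pose.round(4),np.degrees(pose[2]),r.fun.round(1))
np.save('pose.npy',pose)
# cover y from bar top centre (z=.124) in top and +y edge of plate(z=.104)
a=pose[2]
for px,z in [((384,338),.124)]:
    u=np.array(px)/4-.5+[240,180]
    g=least_squares(lambda v:proj(p,[[v[0],v[1],z]])[0]-u,[.5,0]).x
    d=g-pose[:2]; print('bar in box',(np.cos(a)*d[0]+np.sin(a)*d[1]).round(4),(-np.sin(a)*d[0]+np.cos(a)*d[1]).round(4))
for n,P in dict(start=[0,-.04,.3],bar=[0,-.01,.124]).items(): print(n,b2w(pose,[P]).round(4))
overlay(p,pose,'t2o.png',[C,[[.129,c,.104] for c in (.0065,)]+[[-.129,.0065,.104]]])
```

```text
[ 0.519  -0.0082 -0.2813] -16.117852827996856 [-0.6 -0.2 -0.9 -0.1 -0.5  1.1 -0.4 -0.4  0.5  0.6 -0.8  0.9 -0.6 -0.5
  0.4  1.5]
bar in box 0.0004 -0.0013
start [[ 0.5079 -0.0467  0.3   ]]
bar [[ 0.5163 -0.0178  0.124 ]]
```

View pics/t2o.png

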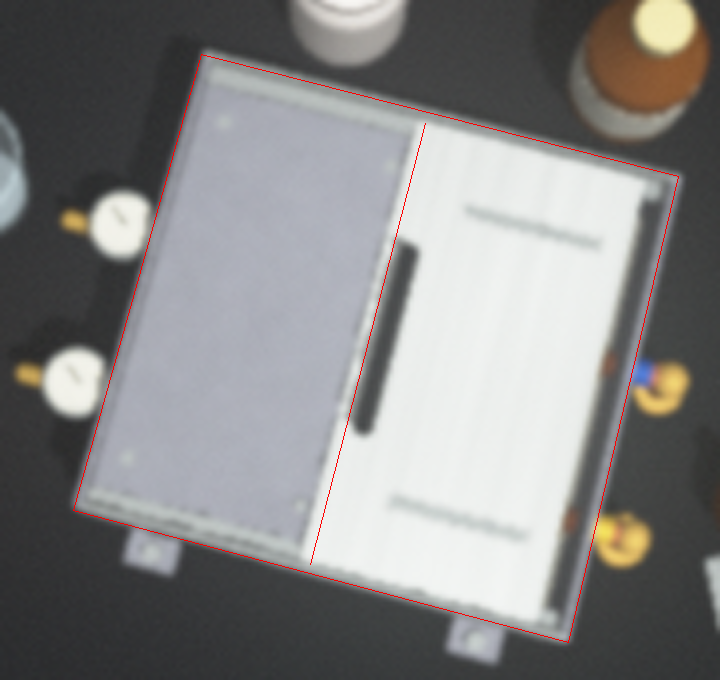

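Box pose is about (0.518, -0.008), yaw -16°, and the bar sits at y≈-0.002 in the box frame, so the cover is at about -0.054. The tool's y axis already lies along the box's y. I'll move to behind the bar with the jaws shut.

step_arm --moves '[{"dx": 0.6, "dy": -1, "dz": 0, "claw": 0}, {"dx": 0.6, "dy": -1, "dz": 0, "claw": 0}, {"dx": 0.6, "dy": -1, "dz": 0, "claw": 0}, {"dx": 0.6, "dy": -1, "dz": 0, "claw": 0}, {"dx": 0.6, "dy": -1, "dz": 0, "claw": 0}]'

```text
invalid input
```

step_arm --moves '[{"dx": 0.6, "dy": -1, "dz": 0, "claw": 0}, {"dx": 0.6, "dy": -1, "dz": 0, "claw": 0}, {"dx": 0.6, "dy": -1, "dz": 0, "claw": 0}, {"dx": 0.6, "dy": -1, "dz": 0, "claw": 0}, {"dx": 0.6, "dy": -1, "dz": 0, "claw": 0}]'

```text
invalid input
```

step_arm --moves '[{"dx": 0.6, "dy": -1, "dz": -0.3, "az": -0.008, "claw": 0}, {"dx": 0.6, "dy": -1, "dz": -0.3, "az": -0.008, "claw": 0}, {"dx": 0.6, "dy": -1, "dz": -0.3, "az": -0.008, "claw": 0}, {"dx": 0.6, "dy": -1, "dz": -0.3, "az": -0.008, "claw": 0}, {"dx": 0.6, "dy": -1, "dz": -0.3, "az": -0.008, "claw": 0}]'

```text
invalid input
```

step_arm --moves '[{"ax": 0, "ay": 0, "az": 0, "dx": 0.6, "dy": -0.99, "dz": 0, "claw": 0}, {"ax": 0, "ay": 0, "az": 0, "dx": 0.6, "dy": -0.99, "dz": 0, "claw": 0}, {"ax": 0, "ay": 0, "az": 0, "dx": 0.6, "dy": -0.99, "dz": 0, "claw": 0}, {"ax": 0, "ay": 0, "az": 0, "dx": 0.6, "dy": -0.99, "dz": 0, "claw": 0}, {"ax": 0, "ay": 0, "az": 0, "dx": 0.6, "dy": -0.99, "dz": 0, "claw": 0}]'

```text
clock: 2.42
ee_pos: [0.2657, 0.3567, 0.303]
tool_rot: [0.404, 3.115, 0.0]
ft_force: [-0.0, 0.2, 0.4]
finger_gap: 0.0405
```

step_arm --moves '[{"ax": 0, "ay": 0, "az": 0, "dx": 0.6, "dy": -1, "dz": 0, "claw": 0}, {"ax": 0, "ay": 0, "az": 0, "dx": 0.6, "dy": -1, "dz": 0, "claw": 0}, {"ax": 0, "ay": 0, "az": 0, "dx": 0.6, "dy": -1, "dz": 0, "claw": 0}, {"ax": 0, "ay": 0, "az": 0, "dx": 0.6, "dy": -1, "dz": 0, "claw": 0}, {"ax": 0, "ay": 0, "az": 0, "dx": 0.6, "dy": -1, "dz": 0, "claw": 0}]'

```text
clock: 3.05
ee_pos: [0.3872, 0.1552, 0.3032]
tool_rot: [0.411, 3.113, 0.0]
ft_force: [-0.4, 1.0, -0.1]
finger_gap: 0.0005
```

step_arm --moves '[{"ax": 0, "ay": 0, "az": -0.008, "dx": 0.6, "dy": -1, "dz": -0.4, "claw": 0}, {"ax": 0, "ay": 0, "az": -0.008, "dx": 0.6, "dy": -1, "dz": -0.4, "claw": 0}, {"ax": 0, "ay": 0, "az": -0.008, "dx": 0.6, "dy": -1, "dz": -0.4, "claw": 0}, {"ax": 0, "ay": 0, "az": -0.008, "dx": 0.6, "dy": -1, "dz": -0.4, "claw": 0}, {"ax": 0, "ay": 0, "az": -0.008, "dx": 0.6, "dy": -1, "dz": -0.4, "claw": 0}]'

```text
clock: 3.68
ee_pos: [0.508, -0.0457, 0.2212]
tool_rot: [-0.454, -3.107, -0.002]
ft_force: [0.0, 0.5, 0.1]
finger_gap: 0.0002
```

Run:
```python
from h import *
np.save('pose.npy',[.5182,-.0078,-.277])
pose=np.load('pose.npy')
s=arm.observe(); R=Rot.from_rotvec(s['tool_rot']).as_matrix(); print(s['ee_pos'],s['finger_gap'],R.round(4), s['clock'])
t=b2w(pose,[[0,-.042,.174]])[0]; print(t,((t-s['ee_pos'])/.2).round(3))
p=shot('scene','s3.png')
```

```text
[ 0.50799152 -0.04572724  0.22120861] 0.00017700952249278417 [[-9.581e-01  2.863e-01 -1.300e-03]
 [ 2.863e-01  9.581e-01  1.200e-03]
 [ 1.600e-03  8.000e-04 -1.000e+00]] 3.675
[ 0.50671421 -0.04819897  0.174     ] [-0.006 -0.012 -0.236]
```

View pics/s3.png

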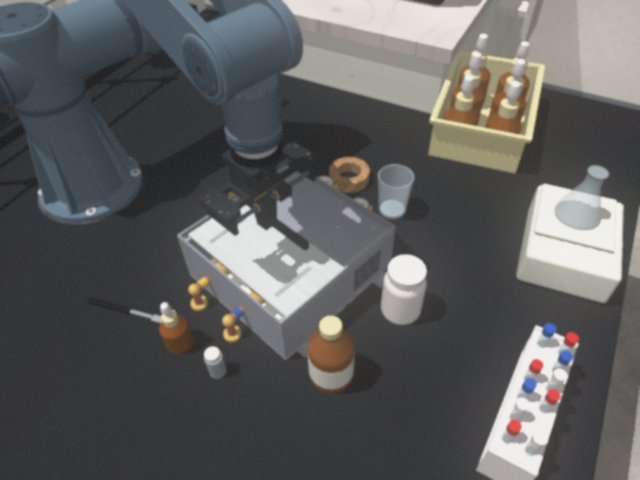

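The fingers hang above the cover near (265,220), behind the bar at about (285,225), and clear of everything else. Lowering them.

step_arm --moves '[{"ax": 0, "ay": 0, "az": 0, "dx": -0.006, "dy": -0.012, "dz": -0.12, "claw": 0}, {"ax": 0, "ay": 0, "az": 0, "dx": -0.006, "dy": -0.012, "dz": -0.2, "claw": 0}, {"ax": 0, "ay": 0, "az": 0, "dx": -0.006, "dy": -0.012, "dz": -0.23, "claw": 0}, {"ax": 0, "ay": 0, "az": 0, "dx": -0.006, "dy": -0.012, "dz": -0.23, "claw": 0}]'

```text
clock: 4.22
ee_pos: [0.506, -0.0457, 0.1761]
tool_rot: [-0.45, -3.108, -0.003]
ft_force: [0.4, -0.7, -0.2]
finger_gap: 0.0005
```

Run:
```python
from h import *
pose=np.load('pose.npy')
s=arm.observe(); print(s['ee_pos'],s['ft_force'])
for y in (0,.03,.06,.08,.09,.097,.102):
    t=b2w(pose,[[0,y,.174]])[0]; print(y,((t-s['ee_pos'])/.2).round(3))
p=shot('scene','s4.png'); cv2.imwrite('pics/s4c.png',cv2.resize(p['pixels'][120:360,160:420,::-1],None,fx=3,fy=3))
```

```text
[ 0.50604895 -0.04573245  0.17612454] [ 0.44193656 -0.714336   -0.18265796]
0 [ 0.061  0.19  -0.011]
0.03 [ 0.102  0.334 -0.011]
0.06 [ 0.143  0.478 -0.011]
0.08 [ 0.17   0.574 -0.011]
0.09 [ 0.184  0.623 -0.011]
0.097 [ 0.193  0.656 -0.011]
0.102 [ 0.2    0.68  -0.011]
```

View pics/s4c.png

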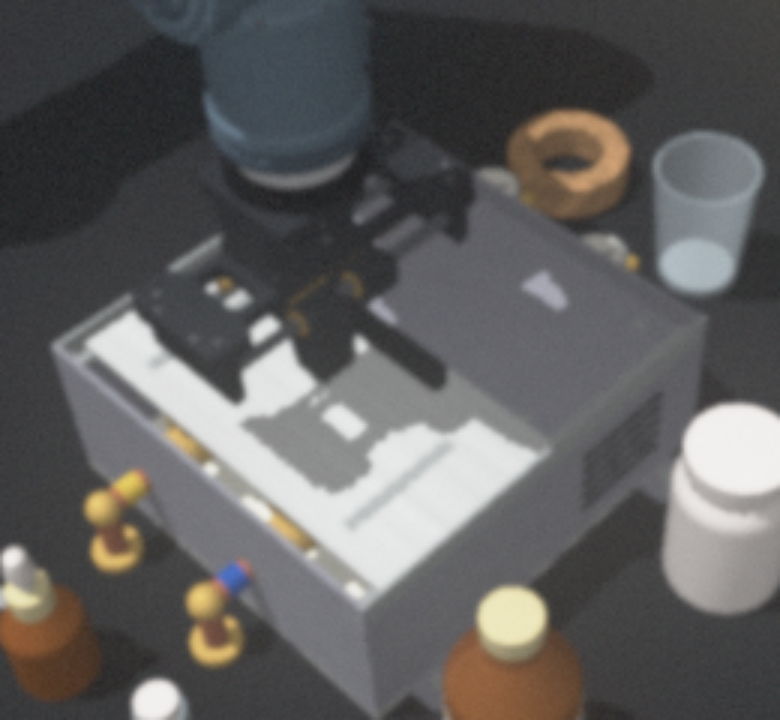

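The fingertips are about 8 mm above the plate, just behind the bar. Now pushing slowly along the box's +y.

step_arm --moves '[{"ax": 0, "ay": 0, "az": 0, "dx": 0.02, "dy": 0.05, "dz": -0.01, "claw": 0}, {"ax": 0, "ay": 0, "az": 0, "dx": 0.034, "dy": 0.1, "dz": -0.01, "claw": 0}, {"ax": 0, "ay": 0, "az": 0, "dx": 0.05, "dy": 0.15, "dz": -0.01, "claw": 0}, {"ax": 0, "ay": 0, "az": 0, "dx": 0.063, "dy": 0.2, "dz": -0.01, "claw": 0}, {"ax": 0, "ay": 0, "az": 0, "dx": 0.078, "dy": 0.25, "dz": -0.01, "claw": 0}, {"ax": 0, "ay": 0, "az": 0, "dx": 0.092, "dy": 0.3, "dz": -0.01, "claw": 0}, {"ax": 0, "ay": 0, "az": 0, "dx": 0.092, "dy": 0.3, "dz": -0.01, "claw": 0}]'

```text
clock: 5.15
ee_pos: [0.5251, 0.015, 0.1747]
tool_rot: [-0.45, -3.109, -0.003]
ft_force: [0.3, -0.3, 0.1]
finger_gap: 0.0003
```

Run:
```python
from h import *
pose=np.load('pose.npy')
s=arm.observe(); print(s['ee_pos'],s['ft_force'])
for y in (.06,.08,.09,.095):
    t=b2w(pose,[[0,y,.174]])[0]; print(y,((t-s['ee_pos'])/.2).round(3))
p=shot('scene','s5.png'); cv2.imwrite('pics/s5c.png',cv2.resize(p['pixels'][120:360,160:420,::-1],None,fx=3,fy=3))
print(tip(p,'cover'))
```

```text
[0.52506884 0.01498051 0.17472669] [ 0.33130501 -0.33730785  0.11046527]
0.06 [ 0.048  0.175 -0.004]
0.08 [ 0.075  0.271 -0.004]
0.09 [ 0.089  0.319 -0.004]
0.095 [ 0.096  0.343 -0.004]
[([0.5215, -0.0162, 0.1057], 0.83)]
```

View pics/s5c.png

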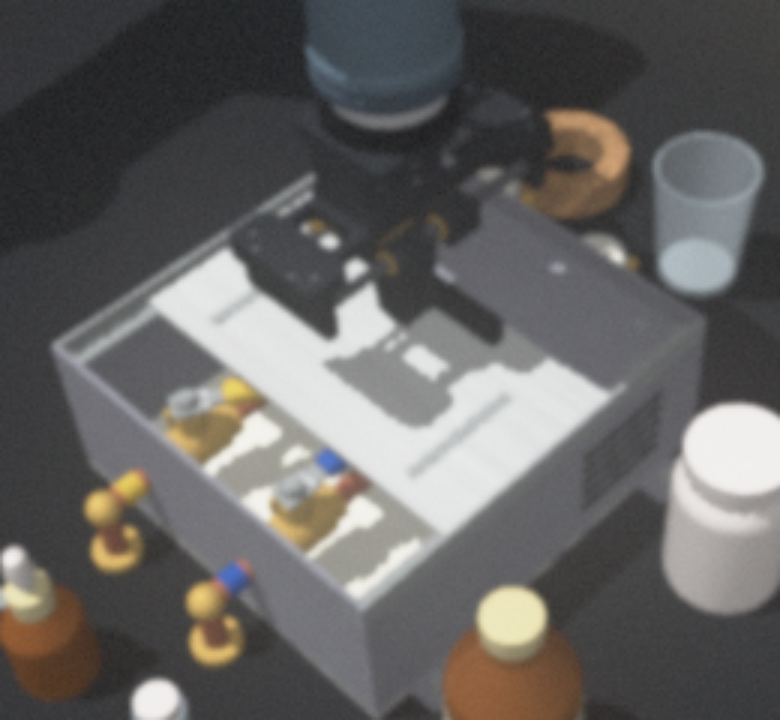

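The cover is sliding flat and both valves are coming into view. I'll keep pushing towards the stop.

step_arm --moves '[{"ax": 0, "ay": 0, "az": 0, "dx": 0.015, "dy": 0.06, "dz": -0.004, "claw": 0}, {"ax": 0, "ay": 0, "az": 0, "dx": 0.032, "dy": 0.12, "dz": -0.004, "claw": 0}, {"ax": 0, "ay": 0, "az": 0, "dx": 0.05, "dy": 0.18, "dz": -0.004, "claw": 0}, {"ax": 0, "ay": 0, "az": 0, "dx": 0.065, "dy": 0.24, "dz": -0.004, "claw": 0}, {"ax": 0, "ay": 0, "az": 0, "dx": 0.078, "dy": 0.28, "dz": -0.004, "claw": 0}, {"ax": 0, "ay": 0, "az": 0, "dx": 0.088, "dy": 0.315, "dz": -0.004, "claw": 0}, {"ax": 0, "ay": 0, "az": 0, "dx": 0.088, "dy": 0.32, "dz": -0.004, "claw": 0}]'

```text
clock: 6.12
ee_pos: [0.5429, 0.0779, 0.1742]
tool_rot: [0.45, 3.109, 0.001]
ft_force: [-0.1, -6.0, 4.7]
finger_gap: 0.0002
```

Run:
```python
from h import *
pose=np.load('pose.npy')
s=arm.observe(); print(s['ee_pos'],s['ft_force'])
def inb(w):
    d=np.array(w)[:2]-pose[:2];a=pose[2];return (np.cos(a)*d[0]+np.sin(a)*d[1]).round(4),(-np.sin(a)*d[0]+np.cos(a)*d[1]).round(4)
print(inb(s['ee_pos']))
for c in ('top','scene'):
  p=shot(c,c+'6.png')
  for q in ('cover','gas_hub','gas_tip','air_hub','air_tip'):
    t=tip(p,q); print(c,q,t,[inb(x[0]) for x in t])
cv2.imwrite('pics/s6c.png',cv2.resize(p['pixels'][120:360,160:420,::-1],None,fx=3,fy=3))
```

```text
[0.54285389 0.07790657 0.17423265] [-0.09465562 -6.01152597  4.71136481]
(np.float64(0.0003), np.float64(0.0892))
top cover [([0.5339, 0.0447, 0.1], 0.83)] [(np.float64(0.0007), np.float64(0.0548))]
top gas_hub [([0.4293, -0.0863, 0.0795], 0.62)] [(np.float64(-0.064), np.float64(-0.0998))]
top gas_tip [([0.4777, -0.0407, 0.079], 0.64)] [(np.float64(-0.03), np.float64(-0.0427))]
top air_hub [([0.5218, -0.1104, 0.0792], 0.87)] [(np.float64(0.0315), np.float64(-0.0977))]
top air_tip [([0.5403, -0.0468, 0.0826], 0.5)] [(np.float64(0.0319), np.float64(-0.0315))]
scene cover [([0.5381, 0.0485, 0.1019], 0.79)] [(np.float64(0.0037), np.float64(0.0596))]
scene gas_hub [([0.4271, -0.0873, 0.0807], 0.68)] [(np.float64(-0.0659), np.float64(-0.1014))]
scene gas_tip [([0.4798, -0.034, 0.0796], 0.69)] [(np.float64(-0.0298), np.float64(-0.0357))]
scene air_hub [([0.5153, -0.1101, 0.0797], 0.57)] [(np.float64(0.0252), np.float64(-0.0992))]
scene air_tip [([0.5408, -0.0494, 0.079], 0.79)] [(np.float64(0.0331), np.float64(-0.0338))]
```

View pics/s6c.png

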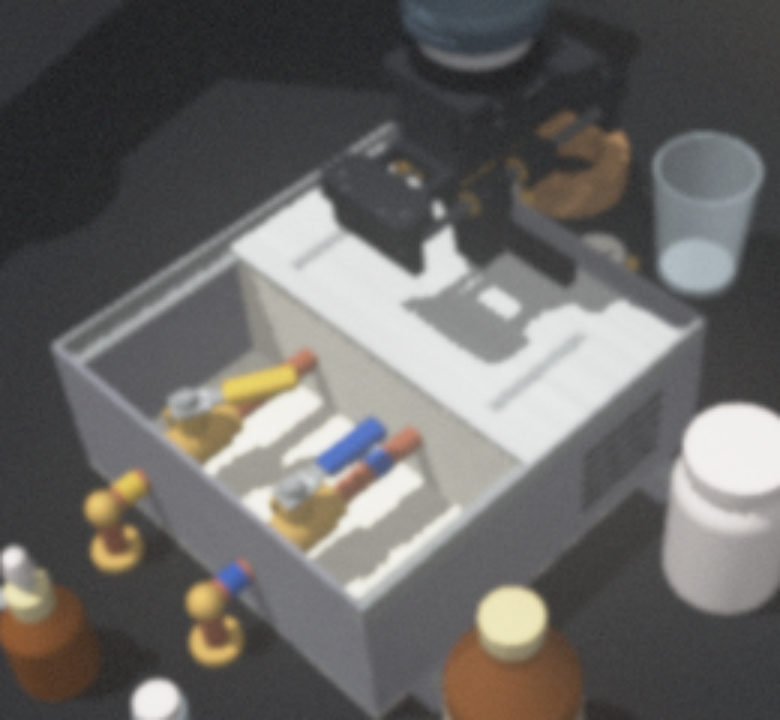

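The cover is at about y=+0.055 to 0.06 and flat. The yellow handle stands at about 0.5 rad, and blue is open. I'll push the last few mm, then back off and rise.

step_arm --moves '[{"ax": 0, "ay": 0, "az": 0, "dx": 0.004, "dy": 0.015, "dz": 0, "claw": 0}, {"ax": 0, "ay": 0, "az": 0, "dx": 0.009, "dy": 0.032, "dz": 0, "claw": 0}, {"ax": 0, "ay": 0, "az": 0, "dx": 0.009, "dy": 0.032, "dz": 0, "claw": 0}]'

```text
clock: 7.1
ee_pos: [0.5446, 0.084, 0.1742]
tool_rot: [0.451, 3.109, 0.001]
ft_force: [-1.7, -5.2, 4.0]
finger_gap: 0.0006
```

step_arm --moves '[{"ax": 0, "ay": 0, "az": 0, "dx": -0.014, "dy": -0.05, "dz": 0, "claw": 0}, {"ax": 0, "ay": 0, "az": 0, "dx": -0.027, "dy": -0.1, "dz": 0, "claw": 0}, {"ax": 0, "ay": 0, "az": 0, "dx": -0.027, "dy": -0.1, "dz": 0.3, "claw": 0}, {"ax": 0, "ay": 0, "az": 0, "dx": -0.027, "dy": -0.1, "dz": 0.3, "claw": 0}]'

```text
clock: 7.6
ee_pos: [0.5416, 0.0633, 0.2387]
tool_rot: [0.451, 3.1, 0.003]
ft_force: [1.5, 0.6, 0.2]
finger_gap: 0.0008
```

Run:
```python
from h import *
pose=np.load('pose.npy')
s=arm.observe(); print(s['ee_pos'],s['ft_force'])
def inb(w):
    d=np.array(w)[:2]-pose[:2];a=pose[2];return (np.cos(a)*d[0]+np.sin(a)*d[1]).round(4),(-np.sin(a)*d[0]+np.cos(a)*d[1]).round(4)
t=b2w(pose,[[-.084,-.044,.2]])[0]; print(t,((t-s['ee_pos'])/.2).round(3))
p=shot('scene','s7.png')
for q in ('cover','gas_hub','gas_tip'):
    t=tip(p,q); print(q,t,[inb(x[0]) for x in t])
cv2.imwrite('pics/s7c.png',cv2.resize(p['pixels'][120:360,160:420,::-1],None,fx=3,fy=3))
```

```text
[0.54158231 0.06331049 0.23869703] [1.52460622 0.61461804 0.16340773]
[ 0.42536933 -0.02715114  0.2       ] [-0.581 -0.452 -0.193]
cover [([0.5386, 0.0533, 0.1015], 0.81)] [(np.float64(0.0029), np.float64(0.0643))]
gas_hub [([0.4266, -0.0862, 0.0805], 0.64)] [(np.float64(-0.0667), np.float64(-0.1005))]
gas_tip [([0.4804, -0.036, 0.079], 0.85)] [(np.float64(-0.0286), np.float64(-0.0375))]
```

View pics/s7c.png

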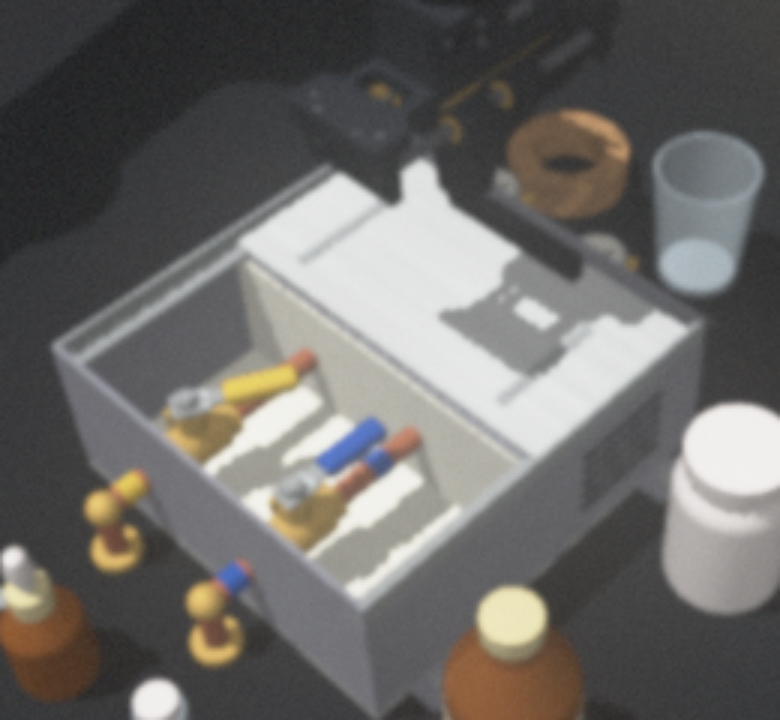

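The cover now lies flat over the deck at y≈0.064. Next I'll go above the bay, on the -x side of the yellow handle.

step_arm --moves '[{"ax": 0, "ay": 0, "az": 0, "dx": -0.29, "dy": -0.226, "dz": -0.1, "claw": 0}, {"ax": 0, "ay": 0, "az": 0, "dx": -0.58, "dy": -0.452, "dz": -0.19, "claw": 0}, {"ax": 0, "ay": 0, "az": 0, "dx": -0.58, "dy": -0.452, "dz": -0.19, "claw": 0}, {"ax": 0, "ay": 0, "az": 0, "dx": -0.58, "dy": -0.452, "dz": -0.19, "claw": 0}, {"ax": 0, "ay": 0, "az": 0, "dx": -0.58, "dy": -0.452, "dz": -0.19, "claw": 0}]'

```text
clock: 8.43
ee_pos: [0.4229, -0.0263, 0.1949]
tool_rot: [-0.452, -3.107, -0.002]
ft_force: [0.0, -0.3, 0.2]
finger_gap: 0.0004
```

Run:
```python
from h import *
pose=np.load('pose.npy')
s=arm.observe(); print(s['ee_pos'],s['ft_force'],Rot.from_rotvec(s['tool_rot']).as_matrix().round(3).tolist())
t=b2w(pose,[[-.084,-.044,.136]])[0]; print(t,((t-s['ee_pos'])/.2).round(3))
p=shot('top','t8.png')
cv2.imwrite('pics/t8c.png',cv2.resize(p['pixels'][180:350,240:420,::-1],None,fx=4,fy=4))
p=shot('scene','s8.png')
cv2.imwrite('pics/s8c.png',cv2.resize(p['pixels'][120:360,160:420,::-1],None,fx=3,fy=3))
```

```text
[ 0.42293225 -0.0263004   0.19488635] [ 0.04694512 -0.28349758  0.21929601] [[-0.959, 0.285, -0.001], [0.285, 0.959, 0.002], [0.002, 0.001, -1.0]]
[ 0.42536933 -0.02715114  0.136     ] [ 0.012 -0.004 -0.294]
```

View pics/s8c.png

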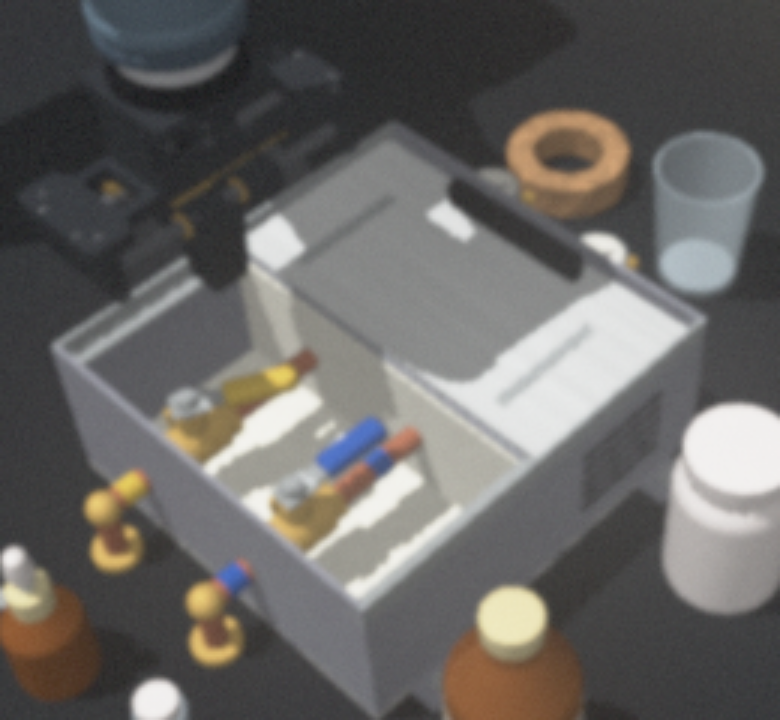

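The fingers at about (215,255) in the crop are above the bay's -x part, clear of the yellow handle. Lowering to 72 mm at the fingertips.

step_arm --moves '[{"ax": 0, "ay": 0, "az": 0, "dx": 0.012, "dy": -0.004, "dz": -0.12, "claw": 0}, {"ax": 0, "ay": 0, "az": 0, "dx": 0.012, "dy": -0.004, "dz": -0.22, "claw": 0}, {"ax": 0, "ay": 0, "az": 0, "dx": 0.012, "dy": -0.004, "dz": -0.294, "claw": 0}, {"ax": 0, "ay": 0, "az": 0, "dx": 0.012, "dy": -0.004, "dz": -0.296, "claw": 0}, {"ax": 0, "ay": 0, "az": 0, "dx": 0.012, "dy": -0.004, "dz": -0.296, "claw": 0}]'

```text
clock: 9.15
ee_pos: [0.4262, -0.0269, 0.1364]
tool_rot: [-0.449, -3.109, -0.002]
ft_force: [-0.6, 0.6, 0.5]
finger_gap: 0.0005
```

```bash
cat > path.py <<'E'
from h import *
pose=np.load('pose.npy')
s=arm.observe(); print(s['ee_pos'],s['ft_force'],s['clock'])
d=s['ee_pos'][:2]-pose[:2];a=pose[2]; print('box',(np.cos(a)*d[0]+np.sin(a)*d[1]).round(4),(-np.sin(a)*d[0]+np.cos(a)*d[1]).round(4))
for th in np.r_[np.arange(.4,1.6,.1),1.571,1.65]:
    r=.040+.012*(th-.5)/1.07; u=np.array([np.sin(th),np.cos(th)]); n=np.array([-np.cos(th),np.sin(th)])
    c=np.array([-.065,-.1])+r*u+.008*n+[-.009,.0175]
    t=b2w(pose,[[c[0],c[1],.136]])[0]; print(round(th,2),c.round(4),((t-s['ee_pos'])/.2).round(3))
E
python3 path.py
```

```text
[ 0.42618398 -0.02685932  0.13640337] [-0.61075632  0.57278439  0.52450871] 9.15
box -0.0833 -0.0435
0.4 [-0.0662 -0.0436] [ 0.082 -0.024 -0.002]
0.5 [-0.0618 -0.0436] [ 0.103 -0.03  -0.002]
0.6 [-0.0574 -0.044 ] [ 0.124 -0.038 -0.002]
0.7 [-0.0529 -0.045 ] [ 0.144 -0.049 -0.002]
0.8 [-0.0485 -0.0465] [ 0.163 -0.062 -0.002]
0.9 [-0.0441 -0.0486] [ 0.181 -0.078 -0.002]
1.0 [-0.0399 -0.0511] [ 0.198 -0.096 -0.002]
1.1 [-0.036  -0.0542] [ 0.213 -0.116 -0.002]
1.2 [-0.0323 -0.0577] [ 0.226 -0.138 -0.002]
1.3 [-0.029  -0.0617] [ 0.236 -0.162 -0.002]
1.4 [-0.026  -0.0661] [ 0.245 -0.187 -0.002]
1.5 [-0.0235 -0.0709] [ 0.25  -0.214 -0.002]
1.6 [-0.0215 -0.076 ] [ 0.253 -0.241 -0.002]
1.57 [-0.022  -0.0745] [ 0.252 -0.233 -0.002]
1.65 [-0.0206 -0.0787] [ 0.253 -0.255 -0.002]
```

Pushing the handle round along this arc, in two parts.

step_arm --moves '[{"ax": 0, "ay": 0, "az": 0, "dx": 0.05, "dy": -0.015, "dz": -0.002, "claw": 0}, {"ax": 0, "ay": 0, "az": 0, "dx": 0.082, "dy": -0.024, "dz": -0.002, "claw": 0}, {"ax": 0, "ay": 0, "az": 0, "dx": 0.103, "dy": -0.03, "dz": -0.002, "claw": 0}, {"ax": 0, "ay": 0, "az": 0, "dx": 0.124, "dy": -0.038, "dz": -0.002, "claw": 0}, {"ax": 0, "ay": 0, "az": 0, "dx": 0.144, "dy": -0.049, "dz": -0.002, "claw": 0}, {"ax": 0, "ay": 0, "az": 0, "dx": 0.163, "dy": -0.062, "dz": -0.002, "claw": 0}, {"ax": 0, "ay": 0, "az": 0, "dx": 0.181, "dy": -0.078, "dz": -0.002, "claw": 0}, {"ax": 0, "ay": 0, "az": 0, "dx": 0.198, "dy": -0.096, "dz": -0.002, "claw": 0}, {"ax": 0, "ay": 0, "az": 0, "dx": 0.198, "dy": -0.096, "dz": -0.002, "claw": 0}]'

```text
clock: 10.28
ee_pos: [0.4649, -0.0456, 0.1352]
tool_rot: [-0.45, -3.106, -0.003]
ft_force: [-3.0, 2.3, -1.2]
finger_gap: 0.0003
```

```bash
python3 path.py
python3 - <<'E'
from h import *
p=shot('scene','s9.png')
cv2.imwrite('pics/s9c.png',cv2.resize(p['pixels'][120:360,160:420,::-1],None,fx=3,fy=3))
E
```

```text
[ 0.46486648 -0.0456444   0.13524422] [-3.02265565  2.31323808 -1.2066628 ] 10.275
box -0.041 -0.051
0.4 [-0.0662 -0.0436] [-0.111  0.07   0.004]
0.5 [-0.0618 -0.0436] [-0.09   0.064  0.004]
0.6 [-0.0574 -0.044 ] [-0.07   0.056  0.004]
0.7 [-0.0529 -0.045 ] [-0.049  0.045  0.004]
0.8 [-0.0485 -0.0465] [-0.03   0.032  0.004]
0.9 [-0.0441 -0.0486] [-0.012  0.016  0.004]
1.0 [-0.0399 -0.0511] [ 0.005 -0.002  0.004]
1.1 [-0.036  -0.0542] [ 0.02  -0.022  0.004]
1.2 [-0.0323 -0.0577] [ 0.032 -0.044  0.004]
1.3 [-0.029  -0.0617] [ 0.043 -0.068  0.004]
1.4 [-0.026  -0.0661] [ 0.051 -0.093  0.004]
1.5 [-0.0235 -0.0709] [ 0.057 -0.12   0.004]
1.6 [-0.0215 -0.076 ] [ 0.06  -0.147  0.004]
1.57 [-0.022  -0.0745] [ 0.059 -0.139  0.004]
1.65 [-0.0206 -0.0787] [ 0.06  -0.161  0.004]
```

View pics/s9c.png

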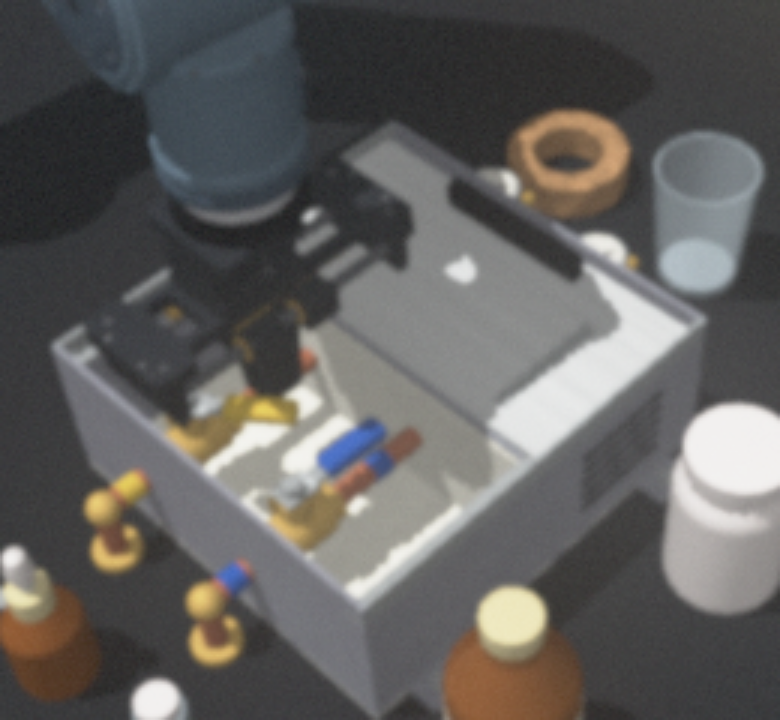

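The yellow handle is turning (tip now at about (290,410) in the crop) with about 4 N of contact, and blue hasn't moved. Continuing to the stop.

step_arm --moves '[{"ax": 0, "ay": 0, "az": 0, "dx": 0.02, "dy": -0.022, "dz": 0, "claw": 0}, {"ax": 0, "ay": 0, "az": 0, "dx": 0.032, "dy": -0.044, "dz": 0, "claw": 0}, {"ax": 0, "ay": 0, "az": 0, "dx": 0.043, "dy": -0.068, "dz": 0, "claw": 0}, {"ax": 0, "ay": 0, "az": 0, "dx": 0.051, "dy": -0.093, "dz": 0, "claw": 0}, {"ax": 0, "ay": 0, "az": 0, "dx": 0.057, "dy": -0.12, "dz": 0, "claw": 0}, {"ax": 0, "ay": 0, "az": 0, "dx": 0.059, "dy": -0.135, "dz": 0, "claw": 0}, {"ax": 0, "ay": 0, "az": 0, "dx": 0.059, "dy": -0.145, "dz": 0, "claw": 0}, {"ax": 0, "ay": 0, "az": 0, "dx": 0.059, "dy": -0.145, "dz": 0, "claw": 0}]'

```text
clock: 11.32
ee_pos: [0.4769, -0.0748, 0.1354]
tool_rot: [-0.45, -3.107, -0.003]
ft_force: [-1.6, 2.2, -0.4]
finger_gap: 0.0005
```

```bash
python3 path.py|head -2
python3 - <<'E'
from h import *
p=shot('scene','s10.png')
print(tip(p,'gas_tip'),tip(p,'gas_hub'),tip(p,'air_tip'))
cv2.imwrite('pics/s10c.png',cv2.resize(p['pixels'][120:360,160:420,::-1],None,fx=3,fy=3))
E
```

```text
[ 0.4768698  -0.07475499  0.13537409] [-1.57169434  2.16769944 -0.43463024] 11.325
box -0.0214 -0.0757
[([0.4979, -0.0992, 0.0803], 0.56)] [([0.4307, -0.0834, 0.0825], 0.96)] [([0.5396, -0.0482, 0.0775], 0.69)]
```

View pics/s10c.png

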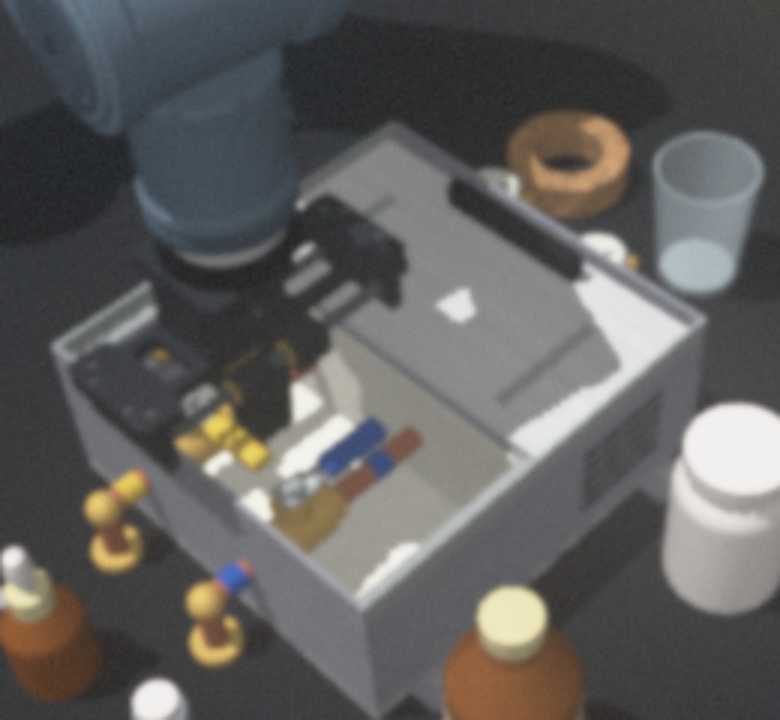

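The handle is nearly across its pipe, but the force doesn't show the stop yet. I'll push on in small steps along the box's -y.

step_arm --moves '[{"ax": 0, "ay": 0, "az": 0, "dx": -0.004, "dy": -0.014, "dz": 0, "claw": 0}, {"ax": 0, "ay": 0, "az": 0, "dx": -0.007, "dy": -0.024, "dz": 0, "claw": 0}, {"ax": 0, "ay": 0, "az": 0, "dx": -0.007, "dy": -0.024, "dz": 0, "claw": 0}]'

```text
clock: 11.9
ee_pos: [0.4764, -0.0774, 0.1355]
tool_rot: [-0.451, -3.109, -0.01]
ft_force: [5.9, 16.6, -1.0]
finger_gap: 0.0003
```

```bash
python3 path.py|head -2
```

```text
[ 0.47638911 -0.07736099  0.13550647] [ 5.85909316 16.5951899  -1.04632629] 11.9
box -0.0212 -0.0783
```

The force rose to 17 N along the box's +y, so the handle is against its stop. Backing off and rising.

step_arm --moves '[{"ax": 0, "ay": 0, "az": 0, "dx": 0.01, "dy": 0.035, "dz": 0, "claw": 0}, {"ax": 0, "ay": 0, "az": 0, "dx": 0.025, "dy": 0.09, "dz": 0, "claw": 0}, {"ax": 0, "ay": 0, "az": 0, "dx": 0.025, "dy": 0.09, "dz": 0.1, "claw": 0}, {"ax": 0, "ay": 0, "az": 0, "dx": 0.025, "dy": 0.09, "dz": 0.4, "claw": 0}, {"ax": 0, "ay": 0, "az": 0, "dx": 0.025, "dy": 0.09, "dz": 0.7, "claw": 0}, {"ax": 0, "ay": 0, "az": 0, "dx": -0.4, "dy": 0.9, "dz": 0.8, "claw": 0}, {"ax": 0, "ay": 0, "az": 0, "dx": -0.7, "dy": 0.99, "dz": 0.8, "claw": 0}, {"ax": 0, "ay": 0, "az": 0, "dx": -0.7, "dy": 0.99, "dz": 0.8, "claw": 0}, {"ax": 0, "ay": 0, "az": 0, "dx": -0.7, "dy": 0.99, "dz": 0.8, "claw": 0}, {"ax": 0, "ay": 0, "az": 0, "dx": -0.7, "dy": 0.99, "dz": 0.8, "claw": 0}]'

```text
clock: 13.15
ee_pos: [0.3352, 0.1222, 0.2961]
tool_rot: [0.445, 3.108, 0.01]
ft_force: [0.1, -0.3, 0.5]
finger_gap: 0.0004
```

```bash
python3 path.py|head -2
python3 - <<'E'
from h import *
pose=np.load('pose.npy')
for c in ('top','scene'):
  p=shot(c,c+'11.png')
  for q in ('cover','gas_hub','gas_tip','air_hub','air_tip','dropper_bottle','vial','tumbler','canister','reagent_bottle','cork_ring','spatula'):
    t=tip(p,q)
    for x in t:
      d=np.array(x[0])[:2]-pose[:2];a=pose[2];print(c,q,x,(np.cos(a)*d[0]+np.sin(a)*d[1]).round(4),(-np.sin(a)*d[0]+np.cos(a)*d[1]).round(4))
  H=lambda x:[[x-.011,-.1,.08],[x+.068,-.1,.08]]
  g=[[.003,-.108,.086],[.003,-.092,.086],[-.043,-.092,.086],[-.043,-.108,.086]]
  overlay(p,pose,c+'11o.png',[g],*( ((240,180,420,350),4) if c=='top' else ((160,120,420,360),3)))
E
```

```text
[0.33515831 0.12217232 0.29610625] [ 0.11743851 -0.25218077  0.4559467 ] 13.15
box -0.2116 0.075
top cover ([0.5361, 0.0503, 0.1028], 0.69) 0.0013 0.0608
top gas_hub ([0.4299, -0.0863, 0.0786], 0.67) -0.0635 -0.0997
top gas_tip ([0.4932, -0.1105, 0.081], 0.54) 0.004 -0.1056
top air_hub ([0.5181, -0.114, 0.078], 0.77) 0.0289 -0.1022
top air_tip ([0.4238, -0.2299, 0.0015], 0.62) -0.0301 -0.2394
top dropper_bottle ([0.4276, -0.2347, 0.0017], 0.81) -0.0251 -0.243
top vial ([0.5202, -0.2531, -0.0019], 0.74) 0.069 -0.2354
top tumbler ([0.5204, -0.1095, 0.0816], 0.61) 0.0299 -0.0972
top canister ([0.7461, 0.0036, -0.0045], 0.57) 0.2161 0.0733
top reagent_bottle ([0.6874, -0.1702, -0.002], 0.66) 0.2072 -0.1099
top cork_ring ([0.5103, 0.2755, 0.0002], 0.97) -0.0851 0.2703
top spatula ([0.306, -0.2263, 0.002], 0.74) -0.1444 -0.2682
scene cover ([0.5373, 0.0538, 0.105], 0.83) 0.0015 0.0645
scene gas_hub ([0.4283, -0.0875, 0.0828], 0.81) -0.0647 -0.1012
scene gas_tip ([0.496, -0.0994, 0.0794], 0.86) 0.0037 -0.0942
scene air_hub ([0.521, -0.112, 0.0809], 0.91) 0.0312 -0.0995
scene air_tip ([0.539, -0.0481, 0.0797], 0.57) 0.031 -0.0331
scene dropper_bottle ([0.4273, -0.2333, 0.0048], 0.8) -0.0258 -0.2418
scene vial ([0.5186, -0.2451, 0.0005], 0.76) 0.0653 -0.2281
scene tumbler ([0.635, 0.2377, 0.0016], 0.84) 0.0452 0.2681
scene canister ([0.7457, 0.0037, -0.0011], 0.85) 0.2157 0.0733
scene reagent_bottle ([0.6888, -0.167, 0.0013], 0.57) 0.2076 -0.1065
scene cork_ring ([0.5079, 0.284, -0.0032], 0.63) -0.0897 0.2779
scene spatula ([0.302, -0.2207, 0.0001], 0.77) -0.1497 -0.2639
```

View pics/top11o.png

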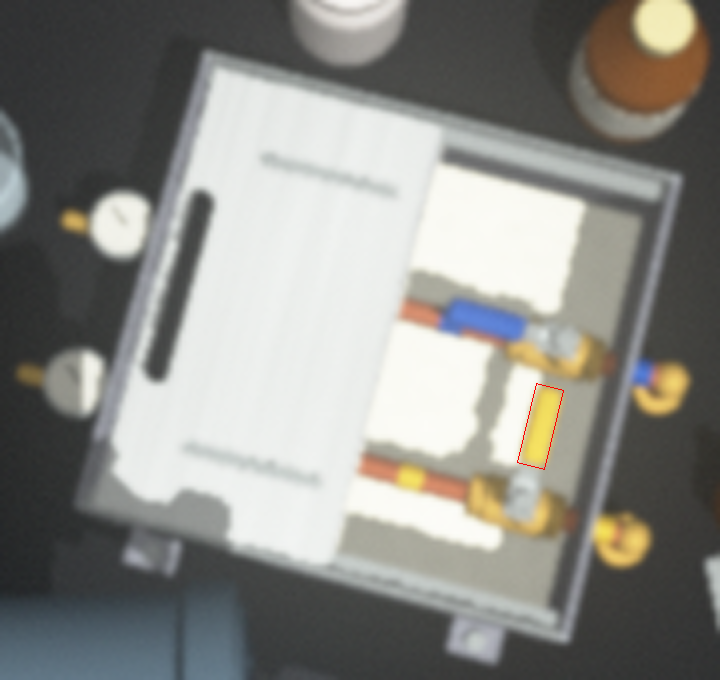

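View pics/scene11o.png

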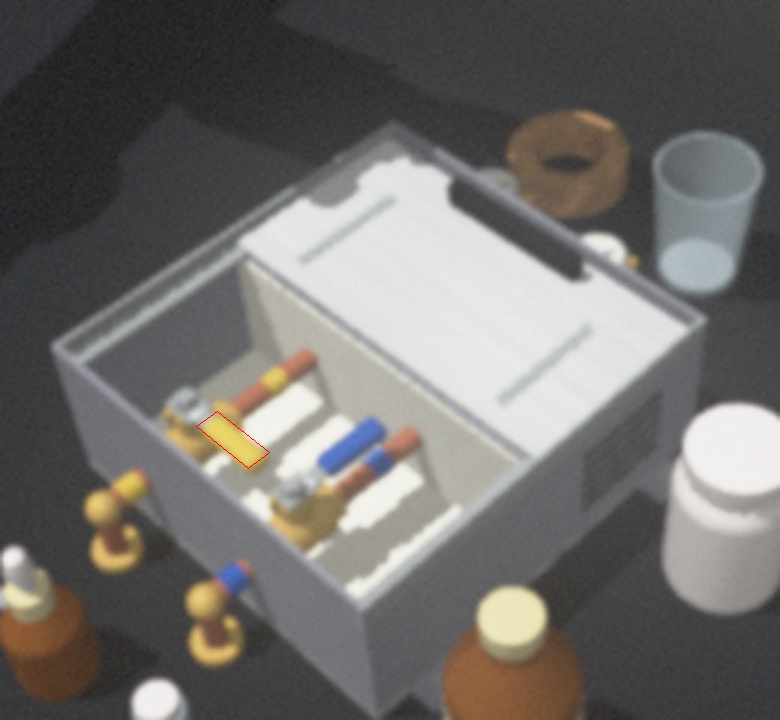

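In both views the yellow sleeve fills the drawn "fully shut" outline, at about (540,427) in the top crop. Blue lies along its pipe, the cover lies flat over the deck, and the robot is clear. Handing in.

Run:
```python
from h import *
print(arm.finish_job())
```

```text
the job is handed in; nothing more can be done
None
```

I slid the cover over the deck by pushing its finger bar with the jaws shut, then pushed the yellow gas handle round to its stop. I handed the job in after about 13 s of the 48 s, and no verdict came back.

Last checks before handing in:
- **Cover:** it looked flat in its guides at y ≈ 0.061 m (top view) and 0.065 m (scene view), against the 0.05 m needed.
- **Yellow handle:** it matched the drawn "fully shut" outline in both pictures. The push force rose from about 3 N to 17 N at the end, which I took as the stop. The two views put its tip 6 mm to one side and 6 mm to the other of square, so they don't confirm the 4° limit. I relied on the outline and the force for that.
- **Blue handle:** it was still open, lying along its pipe.
- **Things around the box:** all were within about 9 mm of where I first measured them, which is roughly the networks' error. In the last top view the network put the tumbler and the blue tip in clearly wrong places, at the air hub and at the dropper bottle. The scene view had both where they should be.
- **Robot:** it was clear of everything, with contact force near zero.

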